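# Issue two D cells from the battery dispenser

### The arm

A 6-joint arm with a two-finger parallel gripper is mounted at the origin on the work surface. World frame = base frame: x ahead of the robot, y to its left, z up, the work surface at z = 0. Lengths are in m, angles in degrees, forces in N, time in s.
With the tool pointing down it reaches from about 0.3 to 0.825 m from the base axis. Payload 5.4 kg.
Tool frame: the origin (TCP) lies at the very end of the fingers, on their centre line; the grasp point (between the pads) lies 19 mm behind it; y points along the fingers, z is the direction in which the jaws open and shut, and the axes are right-handed (so a half turn about y gives the same grasp; the last joint's range is limited). The gripper opens to 92 mm and grips with 3 to 60 N. Pads are 20 mm wide; open, the fingers measure 128 mm over their backs; the gripper's body (75 mm by 189 mm) begins 69 mm behind the grasp point.
Start: joints at [-88.986, 9.076, 91.501, -0, 79.423, -12.038], TCP at [0.13, -0.56, 0.179] pointing down, gripper open.
Joint ranges: [-166.64, 166.64], [-54.1, 131.32], [10.49, 154.53], [-73.88, 253.88], [9.74, 151.15], [-171.62, 171.62]. Speed limits (degrees/s): [147.25, 147.25, 180, 180, 180, 180].

### API

Orientations are given as [roll, pitch, yaw] about the fixed x, y, z axes, in that order (R = Rz(yaw) Ry(pitch) Rx(roll)).
In Python, from cell import status, cams, sign_off gives the robot as it stands.
- The arm moves only by the tool carry_out, never from a script. Its arguments are lists of equal length, an entry for each row: "offset": the shift along the tool's x, y, z in cm, a list of three; "turn": the turn about the tool's y in rad; "jaw": the finger opening in cm, from 0 to 9.19. In form: {"offset": [[x, y, z], ...], "turn": [turn, ...], "jaw": [jaw, ...]}. A call has 1 to 20 rows; each row is the pose to reach, as a shift and turn from the pose commanded when the call began, along the tool's axes at that moment; what a row does not reach only later rows make up. A row lasts 1/10 s, in which the tool goes at most 50 mm and 8.59 degrees, less where a joint would pass 70% of its speed; a pose out of reach is approached as far as the arm can. A call with a gripper value outside its range is refused whole. The fingers move at their own pace and stop on an object; "force" is the grip in N (left out, the last holds). Time passes only in rows, so rows that repeat a pose let the fingers close. It gives the time, the measured TCP pose, the force and the opening at its end, in the units of the state.
- status.get_obs(): the state, without advancing time (a new reading comes with each control period).
- cams.camera(name): name is "side" or "top"; returns (picture, depth): 400x640x3 uint8, red, green, blue; 400x640 float32, m along the optical axis (not along the pixel's ray), 0 where there is no reading.
- cams.camera_params(name): a dict with "camera_matrix" (3x3 intrinsics, pixels), "dist" ([k1, k2, p1, p2, k3] as OpenCV has them; the pictures are not rectified), "R" (3x3) and "t" (3): a world point X has camera coordinates R X + t. Camera axes: x right, y down, z forward; pixel columns grow to the right and rows downward; lengths in m; the calibration is good to about 2 mm. A picture is of the moment at which its call begins. camera_params takes no time and is no camera call.
- sign_off(): hands the job in, once; it reports no verdict.
The state is a dict: "time_s": time; "qpos": joint angles; "joint_velocities": joint speeds; "tau": joint torques, N m; "ee_pos": TCP position; "ee_rot": TCP orientation; "contact_force": force on the tool from outside, world axes, zero at the start; "torque": the same for the moment, N m; "opening": opening from 0.0 (shut) to 1.0 (fully open).
Only numpy, scipy, OpenCV 4.12 (cv2) and the standard library are available. Lean on these libraries where they do the work, as an engineer would, in place of code of your own. Each camera call takes 0.05 s, during which the arm holds its last target. There are 200 camera calls.

### The job

The torch needs two fresh D cells. Press the pad of the dispenser's rocker lever all the way down with a fingertip so that its gate lifts and one cell rolls out, let the lever come right back up, then press and release it once more, so that exactly two cells lie in the tray and the lever is up again. Work only the pad: do not touch the cells or the gate, pick nothing up, and leave the torch, handheld radio, microphone and mug where they are.

Things in the scene. Friction and masses are not known exactly. Their poses are not given: they have to be found in the camera images.
- dispenser: sheet-steel gravity feed for D cells, fixed: open chute 71 mm wide falling 11 degrees to its own -x into a lipped tray. Origin: on the desk below the middle of the press pad at rest; x level, up the chute; y level, along the axle; z up. Chute's middle at y = +67 mm; foot plate x -196 to +98, y +19 to +115 mm. Axle cheeks 101 mm tall, upper walls 82 mm, tops of the upper cells 88 mm above the desk
- axle (a point): middle of the rocker's axle, over the chute, fixed to the dispenser: from the pad's middle at rest 69 mm to the dispenser's -x and 67 mm to its +y, 88 mm above the desk. The rocker turns about the line through it along the dispenser's y. Site axes as the dispenser's
- rocker (a joint): rocker angle, rad: 0 = up (gate shut, held by a spring), 0.54 = pad right down on its stop, gate fully lifted. The pad takes about 4 N at first, 7 N lower down, and springs back up when let go. The first cell is let go at about 0.42 and is in the tray within a second. While down, a bar on the rocker holds the next cell back; as the lever rises that cell rolls down to the gate
- pad (a point): middle of the top of the press pad, the rear (+x) end of the rocker, on an arm beside the chute: steel plate with grey plastic top, 40 x 40 mm, 8 mm thick, free all round but for the arm on its +y edge. Moves on an arc of 72 mm about the axle: at rest 107 mm above the desk, rising 15 degrees towards the dispenser's +x; right down 69 mm above the desk, falling 15 degrees. A straight push down works
- gate (a point): middle of the lower edge of the steel gate blade, 52 mm wide, 3 mm thick, the front (-x) end of the rocker, hanging in front of the first cell. 17 mm from the axle towards the tray; edge 24 mm above the chute floor at rest. Swings up and towards the tray when the pad is pressed. Not to be touched
- tray (a point): middle of the tray's floor, 84 mm long and 65 mm wide inside, 17 mm above the desk, lip 14 mm high; two cells fill most of it. Site axes as the dispenser's
- cell1: D cell, black jacket with copper band, 33 mm diameter, 61 mm long, 140 g, lying across the chute; number 1 in the line counted from the gate. Origin at its centre, y along its length; it rolls, so its x and z axes turn
- cell2: D cell, black jacket with copper band, 33 mm diameter, 61 mm long, 140 g, lying across the chute; number 2 in the line counted from the gate. Origin at its centre, y along its length; it rolls, so its x and z axes turn
- cell3: D cell, black jacket with copper band, 33 mm diameter, 61 mm long, 140 g, lying across the chute; number 3 in the line counted from the gate. Origin at its centre, y along its length; it rolls, so its x and z axes turn
- cell4: D cell, black jacket with copper band, 33 mm diameter, 61 mm long, 140 g, lying across the chute; number 4 in the line counted from the gate. Origin at its centre, y along its length; it rolls, so its x and z axes turn
- cell5: D cell, black jacket with copper band, 33 mm diameter, 61 mm long, 140 g, lying across the chute; number 5 in the line counted from the gate. Origin at its centre, y along its length; it rolls, so its x and z axes turn
- torch: black torch standing on its lens end, 58 mm wide at the lens, 40 mm at the barrel, 168 mm tall; origin at the centre of its underside
- handheld: black handheld radio standing upright, 34 x 58 x 112 mm with a stub aerial to 174 mm; origin at the centre of its underside
- microphone: black fist microphone lying on its back, 88 x 58 x 26 mm with a 27 mm strain-relief stub at its -x end; origin under the centre of its main part
- mug: white mug 82 mm wide, 92 mm tall, handle at its +y; origin at the centre of its underside
There are look-alikes about, which are no part of the job. Leave any pink look-alike of the cell5 alone.

How it is judged:
By the outcome, as a careful person would: the job done as asked, in the order asked, and still so for the second after the job is handed in, with the robot touching nothing.
It also fails if it takes over 48 s, if anything falls off the work surface, if the arm or the gripper's body presses on something with over 40 N, if the wrist force passes 120 N, or if a joint passes its speed limit or range.

## Working session

There is one attempt and no reset: what is moved stays moved. The work goes in short steps, Python scripts to look and compute and a tool call to move; the robot and the scene stay as the last step left them, time stands still between calls to the robot, and variables do not carry over. Pictures are saved under pics/ and viewed, about 8 in all and at most 12, crops included, and the job is handed in when it is done.

Besides the shell and the picture viewer there is one more tool, called after "Emit:" as name([rows], argument=value, ...), one row to a line, values as JSON. carry_out: Moves the arm, as the interface text tells. Its arguments: {"type":"object","properties":{"offset":{"type":"array"},"turn":{"type":"array"},"jaw":{"type":"array"},"force":{"type":"number"}},"required":["offset","turn","jaw"]}

```bash
mkdir -p pics; cat > h.py <<'E'
import numpy as np,cv2
from cell import status,cams
def P(n):
    p=cams.camera_params(n); return [np.array(p[k],float) for k in("camera_matrix","dist","R","t")]
def back(n,uv,d):
    K,D,R,t=P(n); uv=np.array(uv,float).reshape(-1,1,2)
    x=cv2.undistortPoints(uv,K,D)[:,0]; d=np.array(d,float).reshape(-1,1)
    return (np.c_[x,np.ones(len(x))]*d-t.ravel())@R
def ray(n,uv,z):
    K,D,R,t=P(n); x=cv2.undistortPoints(np.array(uv,float).reshape(-1,1,2),K,D)[:,0]
    v=np.c_[x,np.ones(len(x))]@R; c=-R.T@t.ravel()
    return c+v*((z-c[2])/v[:,2])[:,None]
def proj(n,X):
    K,D,R,t=P(n); return cv2.projectPoints(np.array(X,float).reshape(-1,3),cv2.Rodrigues(R)[0],t,K,D)[0][:,0]
E
python3 - <<'E'
from h import *
for n in("top","side"):
    i,d=cams.camera(n); np.savez(n+"0.npz",i=i,d=d); cv2.imwrite(f"pics/{n}0.png",i[:,:,::-1]); K,D,R,t=P(n); print(n,-R.T@t.ravel(),R[2])
print(status.get_obs())
E
```

```text
top [0.48928131 0.07193359 0.91403885] [ 0.13025179  0.01214887 -0.99140651]
side [ 0.3612537  -0.50218966  0.56113358] [ 0.28891434  0.75756565 -0.58533989]
{'time_s': 0.1, 'qpos': array([-8.89858762e+01,  9.10889916e+00,  9.15626687e+01, -1.24543501e-03,
        7.94238565e+01, -1.20379981e+01]), 'joint_velocities': array([ 0.00797679, -0.02725321, -0.03137458,  0.08298798,  0.06102592,
        0.05544262]), 'tau': array([ 2.98276818e-04, -3.86506712e+01, -3.22958100e+01,  7.04397610e-02,
        3.40585015e-02, -5.45182468e-05]), 'ee_pos': array([ 0.12981567, -0.55952588,  0.17833882]), 'ee_rot': array([-9.00935811e+01,  1.87047357e-02, -1.66947664e+02]), 'contact_force': array([ 0.44789165,  0.23093356, -0.12088137]), 'torque': array([0.03054651, 0.0405538 , 0.00136686]), 'opening': 1.0024706943714814}
```

View pics/top0.png

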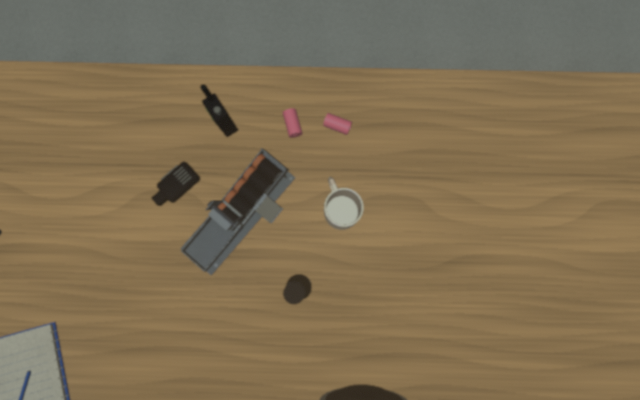

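View pics/side0.png

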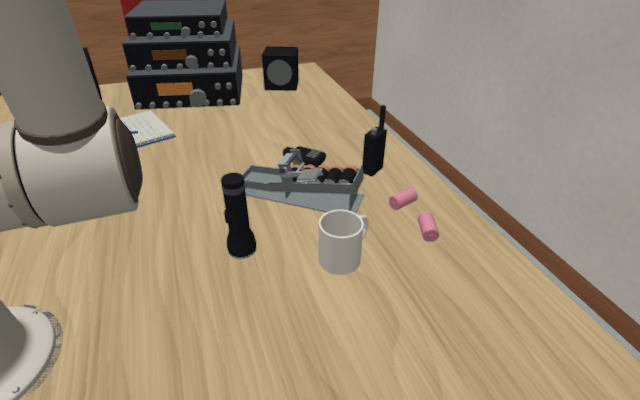

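Top view: the dispenser lies diagonally with the pad near (270,208), torch at (297,289), mug at (343,208), radio at (218,112) and microphone at (177,184). In the side view the pad is near (308,174). Next, enlarged crops.

```bash
python3 - <<'E'
from h import *
a=np.load("top0.npz");b=np.load("side0.npz")
c1=cv2.resize(a['i'][140:280,170:310],(790//2,395),interpolation=cv2.INTER_CUBIC)
c2=cv2.resize(b['i'][140:220,230:370],(395*2//2,226),interpolation=cv2.INTER_CUBIC)
o=np.zeros((395,800,3),np.uint8);o[:,:395]=c1;o[:226,400:795]=c2
cv2.imwrite("pics/crop0.png",o[:,:,::-1])
d=a['d']; 
for v in range(196,224,3): print(v,[tuple(np.round(1000*back("top",[u,v],d[v,u])[0]).astype(int)) for u in range(258,286,4)])
E
```

```text
196 [(np.int64(617), np.int64(211), np.int64(74)), (np.int64(613), np.int64(198), np.int64(105)), (np.int64(612), np.int64(189), np.int64(109)), (np.int64(629), np.int64(195), np.int64(2)), (np.int64(629), np.int64(186), np.int64(3)), (np.int64(629), np.int64(177), np.int64(3)), (np.int64(630), np.int64(168), np.int64(0))]
199 [(np.int64(610), np.int64(210), np.int64(78)), (np.int64(606), np.int64(197), np.int64(106)), (np.int64(605), np.int64(188), np.int64(114)), (np.int64(606), np.int64(180), np.int64(114)), (np.int64(622), np.int64(185), np.int64(5)), (np.int64(623), np.int64(176), np.int64(1)), (np.int64(623), np.int64(167), np.int64(-2))]
202 [(np.int64(489), np.int64(72), np.int64(914)), (np.int64(600), np.int64(197), np.int64(109)), (np.int64(600), np.int64(188), np.int64(111)), (np.int64(600), np.int64(180), np.int64(111)), (np.int64(600), np.int64(172), np.int64(113)), (np.int64(616), np.int64(176), np.int64(-1)), (np.int64(616), np.int64(167), np.int64(0))]
205 [(np.int64(594), np.int64(205), np.int64(103)), (np.int64(594), np.int64(197), np.int64(108)), (np.int64(594), np
[... 1482 characters left out ...]
nt64(0)), (np.int64(581), np.int64(166), np.int64(2))]
220 [(np.int64(572), np.int64(220), np.int64(5)), (np.int64(573), np.int64(212), np.int64(0)), (np.int64(573), np.int64(203), np.int64(-3)), (np.int64(564), np.int64(179), np.int64(105)), (np.int64(573), np.int64(184), np.int64(3)), (np.int64(574), np.int64(175), np.int64(1)), (np.int64(574), np.int64(166), np.int64(-1))]
223 [(np.int64(566), np.int64(220), np.int64(1)), (np.int64(566), np.int64(211), np.int64(0)), (np.int64(566), np.int64(202), np.int64(1)), (np.int64(567), np.int64(193), np.int64(-1)), (np.int64(567), np.int64(184), np.int64(-3)), (np.int64(567), np.int64(174), np.int64(0)), (np.int64(567), np.int64(165), np.int64(1))]
```

View pics/crop0.png

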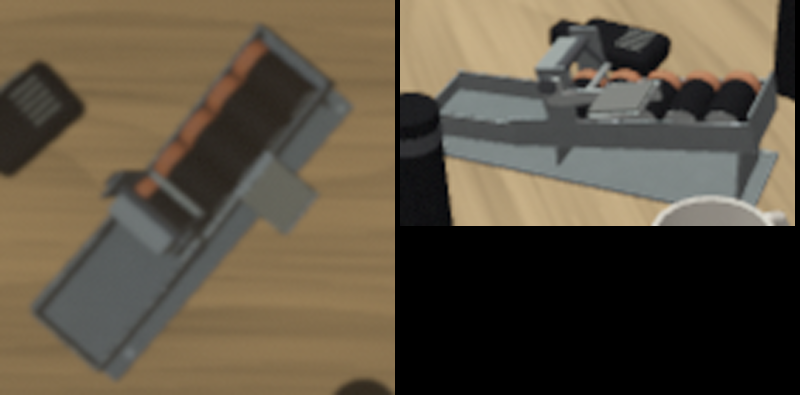

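The crops show the pad clearly: top pixel centre about (269,208), side about (308,176). I'll measure pad centre and yaw in both views, plus the torch and radio for clearance, then work out the transfer.

```bash
python3 - <<'E'
from h import *
from scipy.spatial.transform import Rotation as Ro
def cloud(n):
    d=np.load(n+"0.npz")['d']; v,u=np.nonzero(d>0); return u,v,back(n,np.c_[u,v],d[v,u])
for n in("top","side"):
    u,v,X=cloud(n)
    m=(np.hypot(X[:,0]-.588,X[:,1]-.181)<.034)&(X[:,2]>.095)&(X[:,2]<.125)
    Q=X[m]; r=cv2.minAreaRect((Q[:,:2]*1000).astype(np.float32)); A=np.c_[Q[:,:2]-Q[:,:2].mean(0),np.ones(m.sum())]
    c=np.linalg.lstsq(A,Q[:,2],rcond=None)[0]
    print(n,m.sum(),Q.mean(0).round(4),r,"slope",np.degrees(np.arctan(np.hypot(*c[:2]))),"dir",np.degrees(np.arctan2(c[1],c[0])))
    for nm,cx,cy,lo in(("torch",.45,.145,.13),("radio",.78,.29,.1)):
        m=(np.hypot(X[:,0]-cx,X[:,1]-cy)<.09)&(X[:,2]>lo)&(X[:,2]<.19); 
        if m.sum(): print(nm,m.sum(),X[m].mean(0).round(3),X[m].max(0).round(3))
# foot plate edge yaw (crop points -> px -> z=3mm plane)
e=ray("top",np.array([[115,378],[350,105]])*140/395+[170,140],.003); d=e[1]-e[0]; print("edge",e.round(3),np.degrees(np.arctan2(d[1],d[0])))
# side ray cross-check of pad middle
print("side ray",ray("side",[230+622*0+ (622-400)*140/395,140+100*140/395],.107),"proj",proj("side",[.588,.181,.107]),proj("top",[.588,.181,.107]))
E
```

```text
top 469 [0.5879 0.1843 0.1072] ((588.2208862304688, 184.91342163085938), (50.167816162109375, 41.20003890991211), 53.336997985839844) slope 14.638198938046852 dir -47.900667008869206
torch 400 [0.426 0.121 0.167] [0.445 0.14  0.172]
radio 529 [0.799 0.303 0.122] [0.83  0.332 0.177]
side 260 [0.584  0.1785 0.1061] ((585.7692260742188, 184.4100341796875), (50.93017578125, 40.464134216308594), 52.061798095703125) slope 10.802659175907394 dir -35.62503212158642
torch 615 [0.422 0.112 0.155] [0.443 0.142 0.169]
radio 339 [0.798 0.299 0.123] [0.828 0.331 0.173]
edge [[0.448 0.322 0.003]
 [0.674 0.141 0.003]] -38.647815423814585
side ray [[0.5826851  0.17368206 0.107     ]] proj [[310.00040245 173.18399813]] [[269.5136999  208.04467397]]
```

Emit:
carry_out([
  [0,-3,0],
  [-1.5,-6,-1.5],
  [-4.5,-7,-4.5],
  [-8,-7,-8],
  [-11.4,-7,-11.5],
  [-14.8,-7,-15],
  [-18.3,-7,-18.5],
  [-21.7,-7,-22],
  [-25.2,-7,-25.5],
  [-28.6,-7,-29],
  [-32,-7,-32.4],
  [-35.5,-7,-35.9],
  [-38.9,-7,-39.4],
  [-42.4,-7,-42.8],
  [-45.8,-7,-46.3],
  [-49.2,-7,-49.8],
  [-52.7,-7,-53.2],
  [-56.1,-7,-56.7],
  [-59.2,-7,-59.8],
  [-61.1,-7,-61.8],
], turn=[0,-0.1,-0.22,-0.35,-0.48,-0.61,-0.74,-0.87,-1.0,-1.13,-1.26,-1.39,-1.52,-1.65,-1.78,-1.91,-2.04,-2.13,-2.2,-2.25], jaw=[0,0,0,0,0,0,0,0,0,0,0,0,0,0,0,0,0,0,0,0], force=20)

```text
time_s: 2.1
ee_pos: [0.5859, 0.1827, 0.2481]
ee_rot: [-90.0, 0.1, -37.8]
contact_force: [-0.4, 0.0, -0.2]
opening: 0.003
```

Emit:
carry_out([
  [0,2,0],
  [0,5,0],
  [0,8,0],
  [0,10,0],
  [0,11,0],
  [0,11.5,0],
  [0,11.5,0],
  [0,11.5,0],
], turn=[0,0,0,0,0,0,0,0], jaw=[0,0,0,0,0,0,0,0])

```text
time_s: 2.9
ee_pos: [0.5864, 0.1799, 0.1356]
ee_rot: [-89.9, -0.1, -38.0]
contact_force: [0.1, 0.6, 0.1]
opening: 0.004
```

```bash
python3 - <<'E'
from h import *
a,_=cams.camera("top");b,_=cams.camera("side")
o=np.zeros((400,800,3),np.uint8);o[:,:395]=cv2.resize(a[140:280,170:310],(395,400),interpolation=2)
o[:,400:]=cv2.resize(b[110:220,240:350],(400,400),interpolation=2)
cv2.imwrite("pics/c1.png",o[:,:,::-1]); s=status.get_obs(); print(s['ee_pos'],s['qpos'],s['contact_force'])
E
```

```text
[0.58641949 0.17998819 0.13565355] [ 5.79043299e+00  1.65059810e+01  8.78195310e+01  9.67383749e-04
  7.55348463e+01 -4.61777181e+01] [ 0.93508602  0.4981546  -0.20789879]
```

View pics/c1.png

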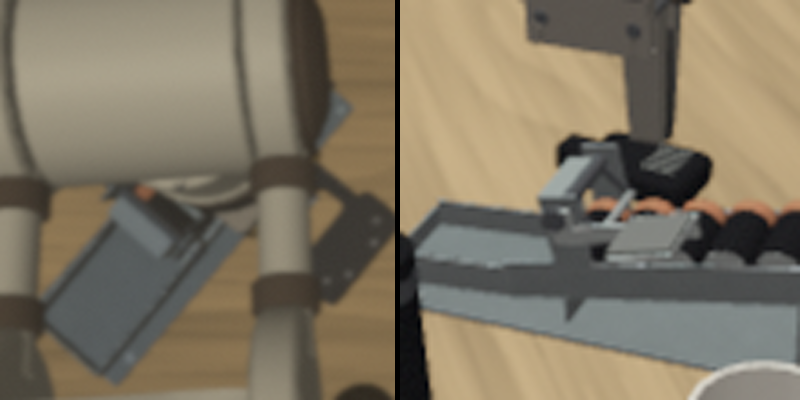

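The side crop shows the closed fingertip (650,140) centred right over the pad (650,238), clear of the cells and cheeks. First press.

Emit:
carry_out([
  [0,1,0],
  [0,2,0],
  [0,2.5,0],
  [0,3,0],
  [0,3.5,0],
  [0,4,0],
  [0,4.5,0],
  [0,5,0],
  [0,5.4,0],
  [0,5.8,0],
  [0,6.1,0],
  [0,6.3,0],
  [0,6.4,0],
  [0,6.4,0],
], turn=[0,0,0,0,0,0,0,0,0,0,0,0,0,0], jaw=[0,0,0,0,0,0,0,0,0,0,0,0,0,0])

```text
time_s: 4.4
ee_pos: [0.5862, 0.1798, 0.0707]
ee_rot: [-90.0, -0.1, -38.0]
contact_force: [0.1, -1.3, 3.5]
opening: 0.001
```

Emit:
carry_out([
  [0,0.2,0],
  [0,0.4,0],
  [0,0.4,0],
], turn=[0,0,0], jaw=[0,0,0])

```text
time_s: 4.7
ee_pos: [0.5858, 0.1801, 0.0661]
ee_rot: [-90.0, -0.0, -38.0]
contact_force: [1.1, -0.5, 4.4]
opening: 0.007
```

```bash
python3 - <<'E'
from h import *
a,_=cams.camera("top");b,_=cams.camera("side")
o=np.zeros((400,800,3),np.uint8);o[:,:395]=cv2.resize(a[140:280,170:310],(395,400),interpolation=2)
o[:,400:]=cv2.resize(b[110:220,240:350],(400,400),interpolation=2)
cv2.imwrite("pics/c2.png",o[:,:,::-1]); s=status.get_obs(); print(s['ee_pos'],s['contact_force'],s['torque'])
E
```

```text
[0.58570493 0.18009312 0.06628115] [ 1.55709757 -0.44419903  2.50281392] [-0.04859282 -0.50383176  0.05376849]
```

View pics/c2.png

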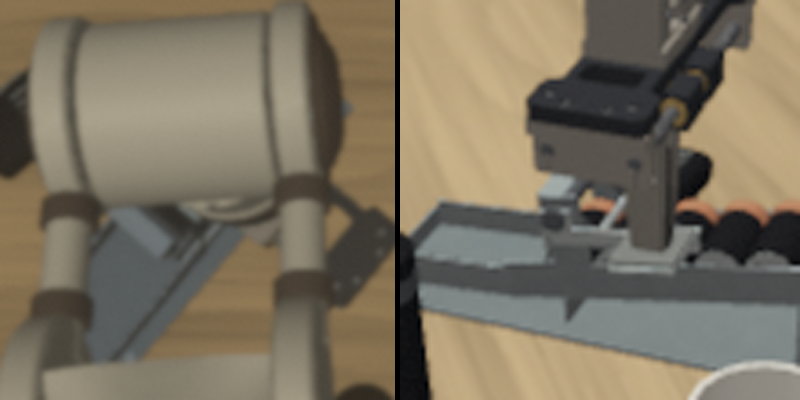

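```bash
python3 - <<'E'
from h import *
for z in(.066,.075,.085,.09): print(z,proj("side",[.586,.18,z])[0])
dy=np.array([np.sin(np.radians(38)),np.cos(np.radians(38)),0])
for s in(-.018,.018): print(s,proj("side",np.array([.586,.18,.066])+dy*s))
b,d=cams.camera("side")
X=lambda u,v:back("side",[u,v],d[v,u])[0].round(3)
for u,v in((300,180),(304,181),(308,172),(308,176),(308,181),(308,184),(314,181),(322,178),(325,176),(308,160)): print(u,v,X(u,v))
cv2.imwrite("pics/c3.png",cv2.resize(b[150:200,270:340],(784,560),interpolation=2)[:,:,::-1])
E
```

```text
0.066 [309.41119495 189.96877217]
0.075 [309.37355322 186.45291162]
0.085 [309.33122318 182.49599098]
0.09 [309.30985551 180.49731535]
-0.018 [[306.54186088 194.60569559]]
0.018 [[312.1902096  185.47795066]]
300 180 [0.565 0.176 0.098]
304 181 [0.572 0.171 0.097]
308 172 [0.58  0.169 0.119]
308 176 [0.58  0.169 0.109]
308 181 [0.578 0.165 0.1  ]
308 184 [0.577 0.16  0.096]
314 181 [0.589 0.158 0.102]
322 178 [0.622 0.2   0.076]
325 176 [0.629 0.201 0.079]
308 160 [0.555 0.092 0.194]
```

View pics/c3.png

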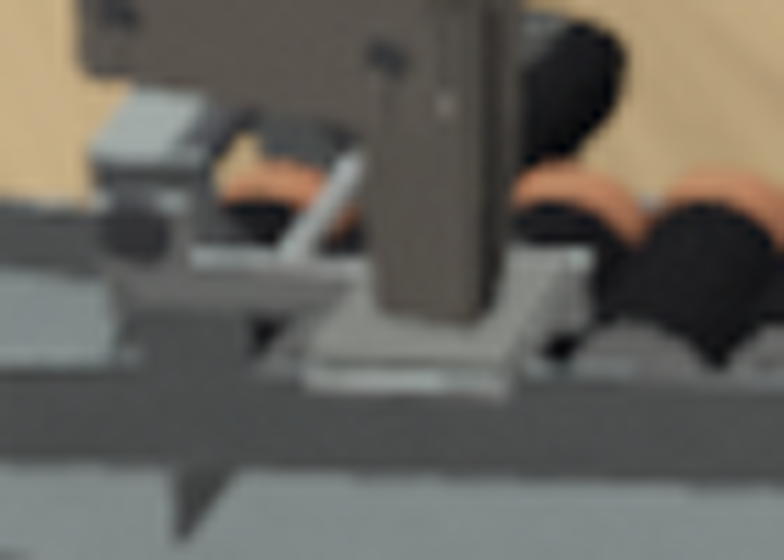

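```bash
python3 - <<'E'
from h import *
b,d=cams.camera("side"); y=np.radians(-38); A=np.array([[np.cos(y),-np.sin(y),0],[np.sin(y),np.cos(y),0],[0,0,1]])
for u in range(276,334,4):
    print(u,[(v,*(1000*((back("side",[u,v],d[v,u])[0]-[.586,.18,0])@A)).astype(int).tolist()) if d[v,u]>0 else v for v in range(130,186,6)])
E
```

```text
276 [(130, -232, 355, 2), (136, -27, -90, 232), (142, -26, -95, 223), (148, -32, -83, 204), (154, -32, -85, 192), (160, -166, 199, -3), (166, -151, 166, 0), (172, -122, 102, 25), (178, -117, 87, 18), (184, -93, 35, 38)]
280 [(130, -222, 362, 0), (136, -21, -87, 231), (142, -19, -94, 223), (148, -22, -88, 208), (154, -23, -87, 195), (160, -88, 54, 92), (166, -80, 35, 89), (172, -75, 22, 82), (178, -85, 42, 52), (184, -83, 35, 40)]
284 [(130, -23, -65, 232), (136, -14, -86, 232), (142, -12, -93, 224), (148, -15, -86, 209), (154, -16, -85, 196), (160, -79, 56, 92), (166, -70, 34, 91), (172, -68, 27, 80), (178, -72, 34, 60), (184, -73, 36, 42)]
288 [(130, -17, -61, 231), (136, -8, -83, 232), (142, -3, -94, 226), (148, -5, -92, 214), (154, -8, -86, 198), (160, -71, 59, 92), (166, -61, 34, 93), (172, -59, 27, 82), (178, -62, 34, 61), (184, -62, 32, 47)]
292 [(130, -15, -47, 225), (136, -2, -79, 230), (142, 3, -94, 228), (148, 1, -92, 214), (154, 0, -86, 199), (160, -79, 102, 67), (166, -73, 85, 61), (172, -50, 29, 82), (178, -58, 47, 54), (184, -52, 31, 50)]
296 [(130, -7, -47, 227), (136,
[... 1325 characters left out ...]
160, -42, 202, 18), (166, -5, 87, 73), (172, 16, 21, 101), (178, 14, 26, 83), (184, 12, 33, 62)]
324 [(130, 29, 4, 208), (136, 29, 3, 196), (142, -73, 333, 0), (148, -61, 296, 1), (154, -40, 229, 22), (160, -43, 239, -1), (166, 2, 92, 72), (172, 7, 79, 65), (178, 19, 39, 76), (184, 22, 32, 65)]
328 [(130, 29, 29, 197), (136, -74, 375, 0), (142, -62, 337, 0), (148, -51, 302, 0), (154, -42, 271, 0), (160, -31, 238, 0), (166, -22, 207, 1), (172, 22, 59, 79), (178, 28, 41, 76), (184, 30, 34, 65)]
332 [(130, -74, 414, 0), (136, -62, 377, 0), (142, -51, 338, 1), (148, -42, 309, -1), (154, -32, 276, -1), (160, -22, 243, 0), (166, 23, 86, 79), (172, 30, 64, 78), (178, 35, 47, 74), (184, 40, 31, 69)]
```

c2/c3 show the fingertip (about (308,179) full-frame) resting on the pad, which is barely pressed at about 0.097 m, well above the reported TCP z of 0.066. The reported height is about 33 mm low, but x,y agree with the camera. I'll continue down on force and camera feedback.

Emit:
carry_out([
  [0,0.3,0],
  [0,0.6,0],
  [0,0.9,0],
  [0,1.2,0],
  [0,1.5,0],
  [0,1.8,0],
  [0,2.0,0],
  [0,2.2,0],
  [0,2.4,0],
  [0,2.4,0],
], turn=[0,0,0,0,0,0,0,0,0,0], jaw=[0,0,0,0,0,0,0,0,0,0])

```text
time_s: 5.9
ee_pos: [0.5852, 0.1803, 0.0421]
ee_rot: [-90.0, 0.1, -38.0]
contact_force: [1.5, 0.2, 6.0]
opening: 0.002
```

Emit:
carry_out([
  [0,0.2,0],
  [0,0.4,0],
  [0,0.4,0],
], turn=[0,0,0], jaw=[0,0,0])

```text
time_s: 6.2
ee_pos: [0.5846, 0.1808, 0.0379]
ee_rot: [-90.0, 0.1, -38.0]
contact_force: [0.4, 0.4, 6.5]
opening: 0.004
```

Emit:
carry_out([
  [0,0.2,0],
  [0,0.3,0],
  [0,0.3,0],
], turn=[0,0,0], jaw=[0,0,0])

```text
time_s: 6.5
ee_pos: [0.5843, 0.1811, 0.0357]
ee_rot: [-90.0, 0.2, -38.0]
contact_force: [-2.4, 2.5, 10.7]
opening: 0.007
```

Emit:
carry_out([
  [0,0.2,0],
  [0,0.3,0],
  [0,0.3,0],
], turn=[0,0,0], jaw=[0,0,0])

```text
time_s: 6.8
ee_pos: [0.5845, 0.1812, 0.0352]
ee_rot: [-90.0, 0.2, -38.0]
contact_force: [-8.2, -0.6, 25.2]
opening: 0.004
```

```bash
python3 - <<'E'
from h import *
a,_=cams.camera("top");b,_=cams.camera("side")
o=np.zeros((400,800,3),np.uint8);o[:,:395]=cv2.resize(a[140:280,170:310],(395,400),interpolation=2)
o[:,400:]=cv2.resize(b[110:220,240:350],(400,400),interpolation=2)
cv2.imwrite("pics/c4.png",o[:,:,::-1]); s=status.get_obs(); print(s['ee_pos'],s['contact_force'])
E
```

```text
[0.58453978 0.18119033 0.03522694] [-9.60337160e+00 -1.95343247e-03  2.47651494e+01]
```

View pics/c4.png

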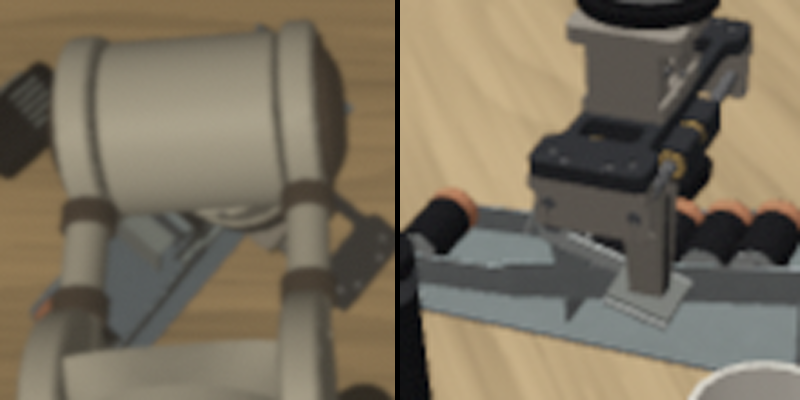

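Pad fully down on its stop (25 N); one cell is in the tray (side crop (440,215)). Now releasing smoothly and waiting for the next cell.

Emit:
carry_out([
  [0,-0.6,0],
  [0,-1.2,0],
  [0,-1.8,0],
  [0,-2.4,0],
  [0,-3.0,0],
  [0,-3.6,0],
  [0,-4.2,0],
  [0,-5,0],
  [0,-6,0],
  [0,-7,0],
  [0,-7,0],
  [0,-7,0],
  [0,-7,0],
  [0,-7,0],
  [0,-7,0],
  [0,-7,0],
  [0,-7,0],
  [0,-7,0],
  [0,-7,0],
  [0,-7,0],
], turn=[0,0,0,0,0,0,0,0,0,0,0,0,0,0,0,0,0,0,0,0], jaw=[0,0,0,0,0,0,0,0,0,0,0,0,0,0,0,0,0,0,0,0])

```text
time_s: 8.9
ee_pos: [0.5855, 0.1799, 0.1022]
ee_rot: [-90.0, -0.0, -38.0]
contact_force: [0.1, -0.4, 0.5]
opening: 0.003
```

```bash
python3 - <<'E'
from h import *
b,_=cams.camera("side")
cv2.imwrite("pics/c5.png",cv2.resize(b[110:220,220:370],(750,550),interpolation=2)[:,:,::-1]); s=status.get_obs(); print(s['time_s'],s['ee_pos'],s['contact_force'])
E
```

```text
8.95 [0.58551044 0.17988539 0.10224031] [-0.2566135   0.57048494  0.07677174]
```

View pics/c5.png

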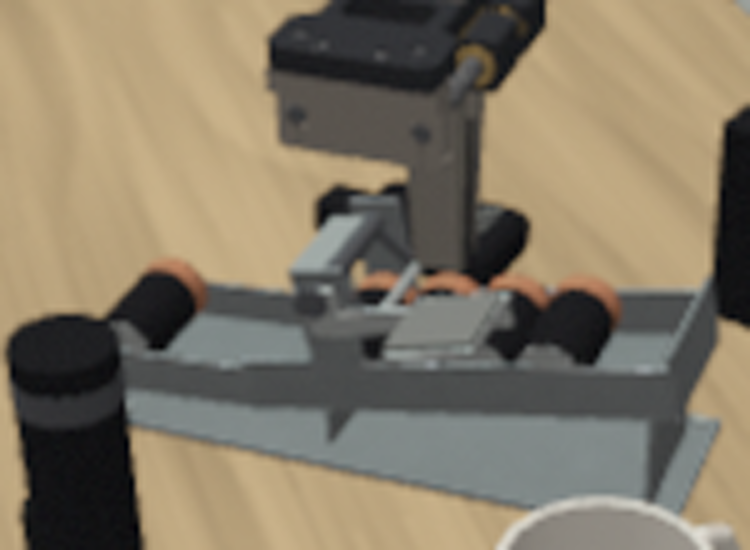

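The lever is up, one cell is in the tray (crop (165,300)) and four have moved down to the gate. Second press.

Emit:
carry_out([
  [0,1,0],
  [0,2,0],
  [0,2.6,0],
  [0,3.1,0],
  [0,3.6,0],
  [0,4.1,0],
  [0,4.6,0],
  [0,5.1,0],
  [0,5.6,0],
  [0,6.0,0],
  [0,6.4,0],
  [0,6.7,0],
  [0,6.9,0],
  [0,7.0,0],
  [0,7.0,0],
  [0,7.0,0],
  [0,7.0,0],
  [0,7.0,0],
  [0,7.0,0],
], turn=[0,0,0,0,0,0,0,0,0,0,0,0,0,0,0,0,0,0,0], jaw=[0,0,0,0,0,0,0,0,0,0,0,0,0,0,0,0,0,0,0])

```text
time_s: 10.85
ee_pos: [0.5851, 0.181, 0.0352]
ee_rot: [-90.0, 0.1, -38.0]
contact_force: [-8.8, -0.7, 21.6]
opening: 0.007
```

```bash
python3 - <<'E'
from h import *
b,_=cams.camera("side")
cv2.imwrite("pics/c6.png",cv2.resize(b[110:220,220:370],(750,550),interpolation=2)[:,:,::-1])
E
```

```text
(no output)
```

View pics/c6.png

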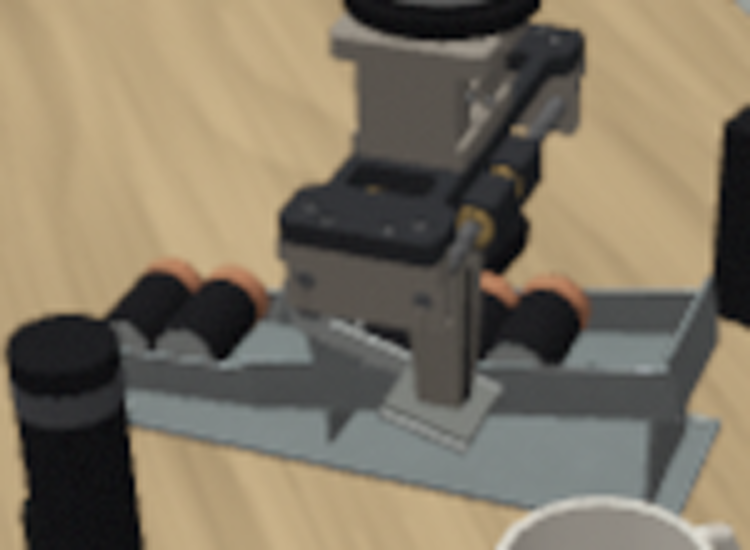

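Two cells lie in the tray (crop (155,300) and (215,315)). Releasing and lifting well clear.

Emit:
carry_out([
  [0,-0.6,0],
  [0,-1.2,0],
  [0,-1.8,0],
  [0,-2.4,0],
  [0,-3.0,0],
  [0,-3.6,0],
  [0,-4.2,0],
  [0,-5,0],
  [0,-6,0],
  [0,-8,0],
  [0,-11,0],
  [0,-14,0],
  [0,-16,0],
  [0,-17,0],
  [0,-17,0],
  [0,-17,0],
  [0,-17,0],
  [0,-17,0],
  [0,-17,0],
  [0,-17,0],
], turn=[0,0,0,0,0,0,0,0,0,0,0,0,0,0,0,0,0,0,0,0], jaw=[0,0,0,0,0,0,0,0,0,0,0,0,0,0,0,0,0,0,0,0])

```text
time_s: 12.9
ee_pos: [0.5853, 0.1799, 0.2018]
ee_rot: [-90.0, 0.0, -38.0]
contact_force: [-0.2, -0.6, -0.3]
opening: 0.007
```

```bash
python3 - <<'E'
from h import *
b,_=cams.camera("side")
cv2.imwrite("pics/c7.png",b[:,:,::-1]); s=status.get_obs(); print(s['time_s'],s['ee_pos'],s['contact_force'])
cv2.imwrite("pics/c7.png",cv2.resize(b[90:290,200:460],(780,600),interpolation=2)[:,:,::-1])
E
```

```text
12.95 [0.58536509 0.17985436 0.2019499 ] [0.5152216  0.92078248 0.01225516]
```

View pics/c7.png

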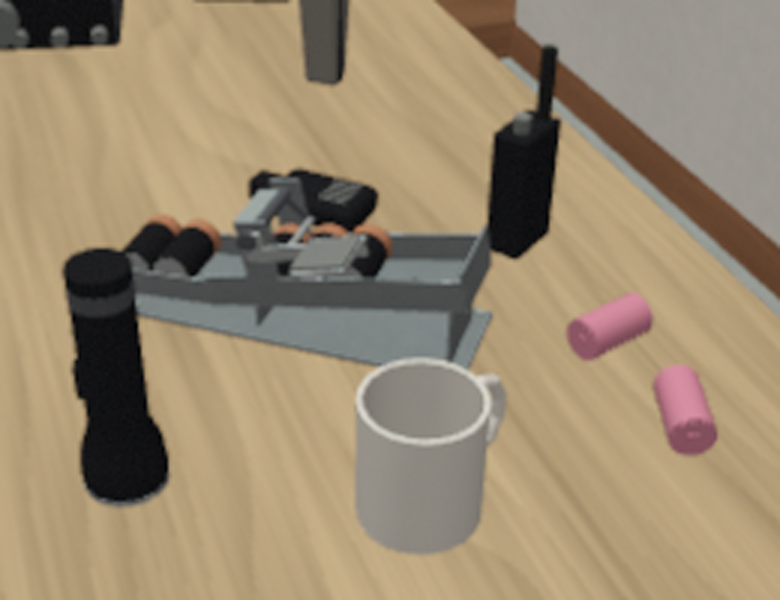

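The lever is up, two cells are in the tray and three are at the gate. The other objects have not moved and the gripper is clear.

```bash
python3 -c "
from cell import sign_off
print(sign_off())"
```

```text
the job is handed in; nothing more can be done
None
```

The dispenser has given out two cells. I pressed the pad down to its stop twice with the closed fingertips, about 25 N the first time and 22 N the second, and let the lever come right up after each press.

- **Last check:** The final side picture, at 12.95 s, shows two cells in the tray, three behind the gate and the lever up. The torch, radio, microphone, mug and pink cells look undisturbed. The gripper was well clear, with no contact force, when I handed the job in.
- **Disagreement:** The reported TCP height read about 35 mm lower than the fingertip height in the side camera with the jaws shut. It said 66 mm when the tip was on the pad at about 100 mm. My first press command therefore stopped only slightly into the stroke, before the gate opened. I finished that same press by force and camera, without releasing the lever in between.

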